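# Shingle neck-heel laminations in the glue-up tray

## Robot

A 7-joint arm with a two-finger parallel gripper is mounted at the origin on the work surface. World frame = base frame: x ahead of the robot, y to its left, z up, the work surface at z = 0. Lengths are in m, angles in rad, forces in N, time in s.
With the tool pointing down it reaches from about 0.425 to 0.925 m from the base axis. Payload 6.8 kg.
Tool frame: the origin (TCP) lies on the centre line of the jaws, within the pads' length; the fingertips stand bot.finger_overhang ahead of it and the grasp point (between the pads) lies 3 mm ahead of it (bot.finger_overhang is the distance from the TCP to the fingertips, in m); z points along the fingers, y is the direction in which the jaws open and shut (so a half turn about z gives the same grasp; the last joint's range is limited). The gripper opens to 85 mm and grips with 20 to 120 N. Pads are 22 mm wide; open, the fingers measure 114 mm over their backs; the gripper's body (76 mm by 85 mm) begins 54 mm behind the grasp point. The pads swing forward as they close: fully open they stand 13 mm farther back than shut.
Start: joints at [1.144, 0.477, 0.022, 1.555, -0.011, 1.109, -0.083], TCP at [0.212, -0.641, 0.253] pointing down, gripper open.
Joint ranges: [-2.96, 2.96], [-0.34, 2.1], [-1.41, 1.46], [0.24, 2.44], [-1.37, 4.51], [0.17, 1.92], [-2.96, 2.96]. Speed limits (rad/s): [2.39, 2.39, 3.14, 3.14, 3.14, 3.14, 3.14].

## Interface

Orientations are given as a unit quaternion [w, x, y, z].
In Python, from station import bot gives the robot as it stands.
- The arm moves only by the tool drive_tool, never from a script. Its argument "increments" is text: rows parted by semicolons, each of 4 numbers parted by spaces: the shift along the world's x, y, z in m, then the turn about the world's z in rad. In form: tx ty tz spin; .... A call has 1 to 12 rows; each row shifts and turns the commanded pose from where the row before left it; what a row does not reach is not made up. A row lasts 1/12 s, in which the tool goes at most 41.7 mm and 7.16 degrees, less where a joint would pass 70% of its speed; a pose out of reach is approached as far as the arm can. A call is refused whole if a number of a shift passes 0.0417 or a number of a turn 0.125, either way. A call with a gripper value outside its range is refused whole. "grip" is the opening, from 0 (shut) to 1 (fully open), set as the call begins (left out, the last holds). The fingers move at their own pace and stop on an object; "squeeze" is the grip in N (left out, the last holds). Time passes only in rows, so rows that do not move let the fingers close. It gives the time, the measured TCP pose, the force and the opening at its end, in the units of the state.
- bot.get_obs(): the state, without advancing time (a new reading comes with each control period).
- bot.read_camera(name): name is "scene" or "top"; returns the picture (480x640x3 uint8, red, green, blue); there is no depth.
- bot.calibration(name): a dict with "fx", "fy", "cx", "cy" (pixels), "distortion" ([k1, k2, p1, p2, k3] as OpenCV has them; the pictures are not rectified), "camera_from_world" (4x4, takes a point from world to camera coordinates). Camera axes: x right, y down, z forward; pixel columns grow to the right and rows downward; lengths in m; the calibration is good to about 2 mm. A picture is of the moment at which its call begins. calibration takes no time and is no camera call.
- bot.hand_in(): hands the job in, once; it reports no verdict.
The state is a dict: "t": time; "q": joint angles; "joint_vel": joint speeds; "joint_torque": joint torques, N m; "eef_pos": TCP position; "tool_rot": TCP orientation; "contact_force": force on the tool from outside, world axes, zero at the start; "torque": the same for the moment, N m; "gripper_width": opening from 0.0 (shut) to 1.0 (fully open).
Only numpy, scipy, OpenCV 4.12 (cv2) and the standard library are available. Lean on these libraries where they do the work, as an engineer would, in place of code of your own. Each camera call takes 0.05 s, during which the arm holds its last target.

## Task

Lay out the heel laminations in the glue-up tray like roof shingles, ready to be picked up in gluing order. The long one already lies flat at the tray's end near the robot: leave it where it is, lay the middle-sized one so that it overlaps the long one's far end by about 30 mm, then lay the short one so that it overlaps the middle one's far end by about 30 mm. The three should lie in one straight row along the tray, each new piece on top of the last with its far end down on the tray floor; set them down, do not drop them.

Things in the scene. Friction and masses are not known exactly. Their poses are not given: they have to be found in the camera images.
- tray: Shallow grey laminate tray fixed to the bench, 370 x 160 mm outside, 14 mm high, rims 6 mm thick, floor 6 mm thick (inside 358 x 148 mm). Origin: centre of its underside, on the bench top (z = 0). Its x axis runs along its length, away from the robot; the row grows along +x. z up.
- long_lam: The long lamination: flat brown rectangular wooden plate 130 x 60 x 8 mm, about 40 g, loose, lying flat on the tray floor at the near (-x) end. Origin: centre of its underside. x along its length, pointing along the tray's +x; y across its width; z up.
- middle_lam: The middle lamination: flat brown rectangular wooden plate 116 x 56 x 8 mm, about 35 g, loose, lying flat on the bench right of the tray (-y side). Origin: centre of its underside. x along its length, y across its width, z up.
- short_lam: The short lamination: flat brown rectangular wooden plate 90 x 42 x 8 mm, about 22 g, loose, lying flat on the bench right of the tray. Origin: centre of its underside. x along its length, y across its width, z up. Beside it lies an unwanted slim strip of the same wood, 130 x 24 x 8 mm; beyond them, a wooden disc 84 mm across, a cork-topped sanding block and a glue bottle, none of them needed.
Things that resemble listed ones, but are neither listed nor needed, are in the scene too. What is shaped like the middle_lam but blue or white is not meant.

How it is judged:
By the outcome, as a careful person would: the job done as asked, in the order asked, and still so for the second after the job is handed in, with the robot touching nothing.
It also fails if it takes over 64 s, if anything falls off the work surface, if the arm or the gripper's body presses on something with over 40 N, if the wrist force passes 120 N, or if a joint passes its speed limit or range.

## Working session

There is one attempt and no reset: what is moved stays moved. The work goes in short steps, Python scripts to look and compute and a tool call to move; the robot and the scene stay as the last step left them, time stands still between calls to the robot, and variables do not carry over. Pictures are saved under pics/ and viewed, and the job is handed in when it is done.

Besides the shell and the picture viewer there is one more tool, called after "Call:" as name(argument=value, ...), one argument or row to a line, values as JSON. drive_tool: Moves the arm, as the interface text tells. Its arguments: {"type":"object","properties":{"increments":{"type":"string"},"grip":{"type":"number"},"squeeze":{"type":"number"}},"required":["increments"]}

```bash
mkdir -p pics; ls; python3 - <<'E'
from station import bot
import cv2
for n in ("scene","top"):
    im=bot.read_camera(n); cv2.imwrite(f"pics/{n}0.png",im[:,:,::-1]); c=bot.calibration(n); print(c)
print(bot.get_obs(), bot.finger_overhang)
E
```

```text
pics
{'fx': 551.8070423016546, 'fy': 551.8070423016546, 'cx': 312.7054261821531, 'cy': 237.43352496668885, 'distortion': array([-0.10219235,  0.        ,  0.        ,  0.        ,  0.        ]), 'camera_from_world': array([[-0.47486136,  0.87988191, -0.01773459,  0.28977191],
       [ 0.55014918,  0.28105937, -0.78634694, -0.20140824],
       [-0.68690797, -0.38316245, -0.61753055,  1.28587513],
       [ 0.        ,  0.        ,  0.        ,  1.        ]])}
{'fx': 544.1655050480414, 'fy': 544.1655050480414, 'cx': 325.6072580535108, 'cy': 230.68388908958886, 'distortion': array([-0.07380757,  0.        ,  0.        ,  0.        ,  0.        ]), 'camera_from_world': array([[-0.01919322, -0.99977835, -0.00865276, -0.06132565],
       [-0.99510238,  0.01994138, -0.09681735,  0.47714479],
       [ 0.09696843,  0.00675215, -0.99526455,  1.04260202],
       [ 0.        ,  0.        ,  0.        ,  1.        ]])}
{'t': 0.1, 'q': array([ 1.14389602,  0.47773307,  0.02239709,  1.55631868, -0.01150023,
        1.10930878, -0.08308218]), 'joint_vel': array([-1.05762555e-06, -1.92230848e-03,  5.91113624e-04, -3.05864031e-03,
       -8.88935724e-04,  2.54129900e-04, -6.65988414e-04]), 'joint_torque': array([ 4.87811878e-03, -5.97759068e+01,  1.61388528e+00, -2.81955171e+01,
        1.28730552e-02,  5.03711693e-03, -3.11582892e-05]), 'eef_pos': array([ 0.21137374, -0.64054191,  0.25242781]), 'tool_rot': array([-7.94557206e-04,  9.87323156e-01,  1.58720868e-01, -2.00657443e-04]), 'contact_force': array([0.21230213, 0.23598078, 0.07323746]), 'torque': array([0.01714616, 0.05766212, 0.02170798]), 'gripper_width': 0.9972885900007851} 0.022
```

View pics/top0.png

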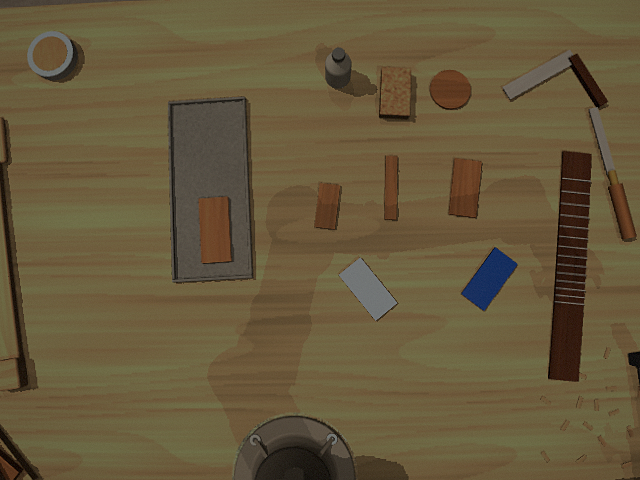

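View pics/scene0.png

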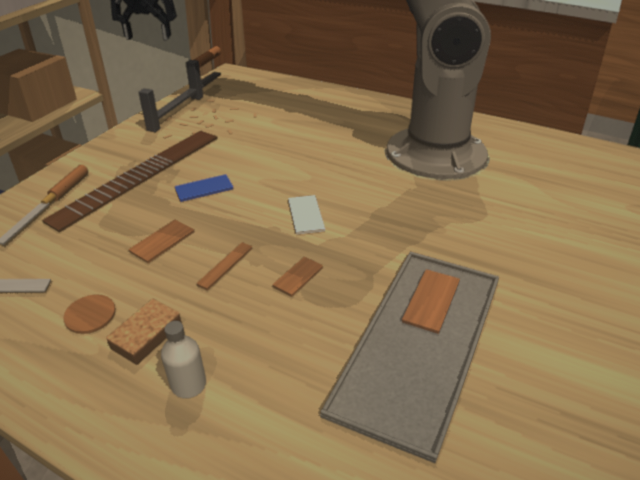

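In the top view the brown plates are at (215,230), (328,206), (391,187) and (465,187). The decoys are the white plate at (368,288), the blue plate at (489,279), the disc at (450,89), the sanding block at (395,92) and the fretboard at (570,265). By size, the long is (215,230), the short (328,206), the strip (391,187) and the middle (465,187). Next I measure them and check the choice in a crop.

```bash
cat > h.py <<'E'
import cv2, numpy as np
from station import bot
def ray(name,px,z):
    c=bot.calibration(name);K=np.array([[c['fx'],0,c['cx']],[0,c['fy'],c['cy']],[0,0,1]])
    u=cv2.undistortPoints(np.array(px,float).reshape(-1,1,2),K,c['distortion']).reshape(-1,2)
    T=c['camera_from_world'];R=T[:3,:3];o=-R.T@T[:3,3]
    d=np.c_[u,np.ones(len(u))]@R
    return (o+d*((z-o[2])/d[:,2])[:,None])[:,:2]
def mask(im):
    h=cv2.cvtColor(im,cv2.COLOR_RGB2HSV)
    return h
def blobs(name,im,lo,hi,z,amin=300):
    h=cv2.cvtColor(im,cv2.COLOR_RGB2HSV)
    m=cv2.inRange(h,lo,hi); m=cv2.morphologyEx(m,cv2.MORPH_OPEN,np.ones((3,3)))
    m=cv2.morphologyEx(m,cv2.MORPH_CLOSE,np.ones((5,5)))
    out=[]
    for c in cv2.findContours(m,cv2.RETR_EXTERNAL,cv2.CHAIN_APPROX_NONE)[0]:
        a=cv2.contourArea(c)
        if a<amin: continue
        w=ray(name,c.reshape(-1,2),z)
        (cx,cy),(l,wd),ang=cv2.minAreaRect((w*1000).astype(np.float32))
        if l<wd: l,wd=wd,l; ang+=90
        ang=(ang+90)%180-90
        out.append((c.reshape(-1,2).mean(0).round(),a,round(cx,1),round(cy,1),round(l,1),round(wd,1),round(ang,1)))
    return out,m
E
python3 - <<'E'
from h import *
im=cv2.imread("pics/top0.png")[:,:,::-1].copy()
h=cv2.cvtColor(im,cv2.COLOR_RGB2HSV)
for p in [(215,230),(328,206),(391,187),(465,187),(280,150),(210,150),(360,240),(450,89)]: print(p,h[p[1]-2:p[1]+3,p[0]-2:p[0]+3].reshape(-1,3).mean(0).round())
o,m=blobs("top",im,(5,125,60),(13,255,255),.008)
for b in o: print(b)
cv2.imwrite("pics/crop0.png",cv2.resize(im[130:300,160:520,::-1],None,fx=2.2,fy=2.2,interpolation=cv2.INTER_CUBIC))
cv2.imwrite("pics/m0.png",m)
E
```

```text
(215, 230) [ 12. 161. 110.]
(328, 206) [ 13. 158.  89.]
(391, 187) [ 13. 163. 106.]
(465, 187) [ 12. 166. 107.]
(280, 150) [ 19. 113. 112.]
(210, 150) [18. 49. 83.]
(360, 240) [ 17. 118.  97.]
(450, 89) [ 12. 170.  93.]
(array([214., 229.]), 1818.0, 484.6, 151.1, 129.5, 60.1, 2.7)
(array([623., 211.]), 575.0, 506.1, -674.3, 111.3, 26.2, 11.4)
(array([327., 206.]), 779.0, 527.5, -74.2, 87.8, 40.4, -7.7)
(array([465., 187.]), 1445.5, 559.6, -352.0, 114.4, 55.6, -8.4)
(array([391., 187.]), 624.0, 563.0, -202.2, 126.2, 22.1, -1.9)
(array([450.,  89.]), 1160.0, 765.5, -331.5, 82.9, 79.1, 89.2)
```

View pics/crop0.png

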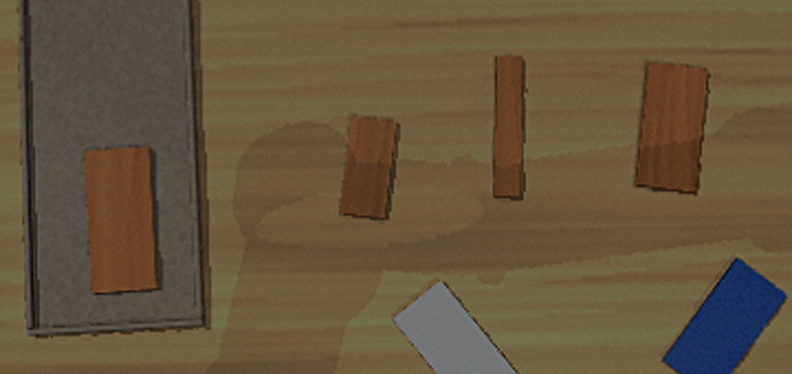

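View pics/m0.png

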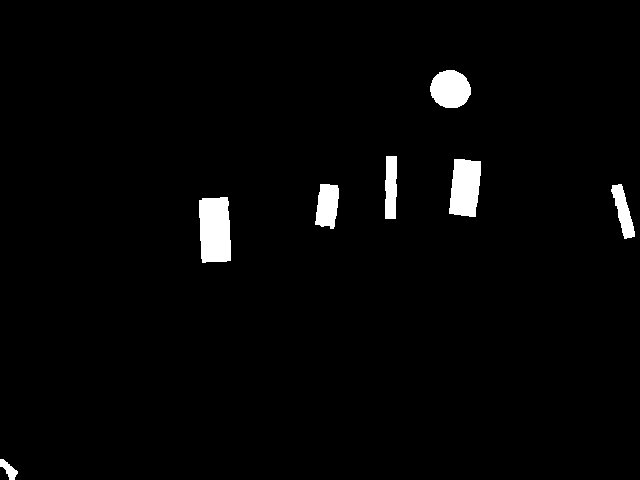

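The crop confirms the choice: middle at top-view (465,187), short at (328,206), long in the tray at (215,230). The slim strip at (391,187) is excluded. I'll refine the angles with both views and measure the tray axis.

```bash
python3 - <<'E'
from h import *
im=cv2.imread("pics/top0.png")[:,:,::-1].copy()
o,m=blobs("top",im,(5,125,50),(14,255,255),.014)
print("top .014",[b for b in o if 200<b[0][0]<230])
o,m=blobs("top",im,(5,125,50),(14,255,255),.008)
for b in o: print("top",b)
s=cv2.imread("pics/scene0.png")[:,:,::-1].copy()
h=cv2.cvtColor(s,cv2.COLOR_RGB2HSV)
for p in [(430,300),(297,277),(160,241),(400,390)]: print(p,h[p[1]-2:p[1]+3,p[0]-2:p[0]+3].reshape(-1,3).mean(0).round())
for z in (.008,.014):
  o,m=blobs("scene",s,(5,110,50),(14,255,255),z)
  for b in o: print("scene",z,b)
# tray by low saturation, rim top
for name,img in (("top",im),("scene",s)):
  o,m=blobs(name,img,(0,0,20),(179,75,140),.014,3000)
  for b in o: print(name,"tray",b)
E
```

```text
top .014 [(array([215., 230.]), 1851.5, 483.9, 149.8, 129.5, 60.0, 2.9)]
top (array([561., 342.]), 337.0, 247.9, -531.6, 137.7, 17.4, -5.5)
top (array([215., 230.]), 1851.5, 484.6, 151.1, 130.3, 60.3, 2.9)
top (array([623., 211.]), 647.5, 505.9, -674.1, 111.9, 28.1, 11.5)
top (array([327., 206.]), 845.5, 527.5, -74.0, 88.7, 41.7, -8.1)
top (array([465., 187.]), 1478.5, 559.6, -351.6, 114.9, 56.6, -8.8)
top (array([391., 187.]), 669.5, 562.2, -202.3, 128.1, 23.9, -2.9)
top (array([574., 193.]), 876.0, 543.7, -573.8, 172.3, 39.1, -12.1)
top (array([450.,  89.]), 1181.0, 764.5, -331.5, 82.9, 81.2, 89.2)
(430, 300) [ 12. 151. 153.]
(297, 277) [ 13. 148. 141.]
(160, 241) [ 13. 151. 150.]
(400, 390) [ 19.  48. 118.]
scene 0.008 (array([  7., 468.]), 353.5, 1024.7, -222.0, 61.9, 21.6, 77.1)
scene 0.008 (array([135., 341.]), 445.5, 779.0, -213.0, 77.1, 46.7, -55.0)
scene 0.008 (array([ 89., 313.]), 1409.0, 767.5, -327.8, 85.4, 80.9, 67.4)
scene 0.008 (array([431., 301.]), 2095.0, 482.1, 150.4, 135.4, 60.8, 2.8)
scene 0.008 (array([298., 276.]), 852.0, 531.1, -71.3, 91.1, 44.2, -7.5)
scene 0.
[... 1197 characters left out ...]
, -6.9)
scene 0.014 (array([ 68., 182.]), 415.0, 500.9, -670.2, 132.2, 41.0, 11.7)
scene 0.014 (array([187., 146.]), 647.0, 257.6, -527.4, 142.8, 62.1, -6.4)
scene 0.014 (array([563.,  63.]), 16859.0, -992.0, 94.5, 1532.0, 639.8, 1.5)
scene 0.014 (array([333.,  41.]), 13789.5, -575.8, -618.7, 1009.3, 719.2, 24.8)
scene 0.014 (array([219.,  35.]), 1482.0, -525.5, -1016.3, 815.3, 121.2, 35.1)
top tray (array([208., 190.]), 13960.5, 568.7, 162.0, 368.8, 160.1, 2.2)
scene tray (array([416., 356.]), 20640.5, 574.9, 164.0, 374.1, 159.3, 2.1)
scene tray (array([482.,  60.]), 13523.5, -726.8, -173.1, 1667.1, 796.7, -7.9)
scene tray (array([150.,  58.]), 10182.0, -326.7, -1148.6, 1472.3, 395.0, 50.2)
```

Call:
drive_tool(
  increments="0.025 0.02 -0.008 -0.04;0.025 0.02 -0.008 -0.04;0.025 0.02 -0.008 -0.04;0.025 0.02 -0.008 -0.04;0.025 0.02 -0.008 -0.04;0.025 0.02 -0.008 -0.04;0.025 0.02 -0.008 -0.04;0.025 0.02 -0.008 -0.04;0.025 0.02 -0.008 -0.04;0.025 0.02 -0.008 -0.04;0.025 0.02 -0.008 -0.04;0.025 0.02 -0.008 -0.032",
  grip=0.85,
  squeeze=25,
)

```text
t: 1.1
eef_pos: [0.5124, -0.3997, 0.1565]
tool_rot: [-0.0, 0.997, -0.078, -0.0]
contact_force: [0.6, 0.0, -0.6]
gripper_width: 0.85
```

Call:
drive_tool(
  increments="0.021 0.0157 -0.02 0;0.021 0.0157 -0.02 0;0.021 0.0155 -0.02 0;0 0 -0.02 0;0 0 -0.016 0;0 0 0 0;0 0 0 0",
)

```text
t: 1.68
eef_pos: [0.5736, -0.3538, 0.0603]
tool_rot: [-0.0, 0.997, -0.077, -0.001]
contact_force: [-0.4, -0.7, 0.3]
gripper_width: 0.849
```

```bash
python3 - <<'E'
from h import *
o=bot.get_obs();print(o['eef_pos'],o['contact_force'])
a=bot.read_camera("top");b=bot.read_camera("scene")
x=cv2.resize(a[120:270,380:560],None,fx=2.6,fy=2.6);y=cv2.resize(b[170:320,80:260],None,fx=2.6,fy=2.6)
cv2.imwrite("pics/g1.png",np.vstack([np.hstack([x[:,:398],y[:,:398]])])[:,:,::-1])
E
```

```text
[ 0.57364291 -0.35384113  0.06027555] [-0.38701256 -0.74968419  0.2775929 ]
```

View pics/g1.png

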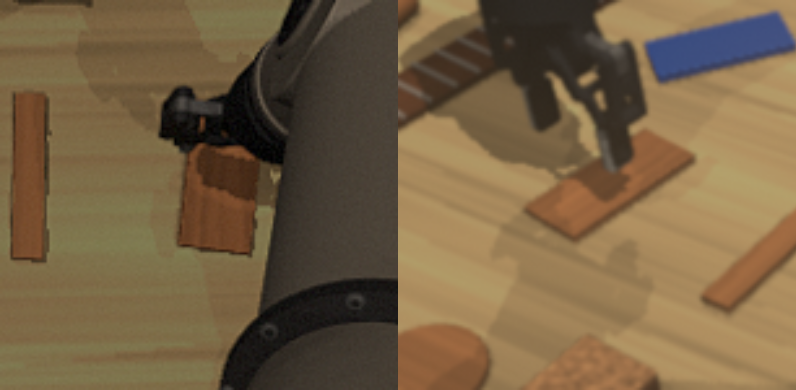

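Call:
drive_tool(
  increments="0.0005 0 -0.02 0;0 0 -0.011 0;0 0 -0.003 0;0 0 -0.002 0;0 0 0 0;0 0 0 0",
)

```text
t: 2.28
eef_pos: [0.5754, -0.3544, 0.026]
tool_rot: [0.0, 0.997, -0.077, 0.0]
contact_force: [-0.0, -0.4, -0.2]
gripper_width: 0.85
```

Call:
drive_tool(
  increments="0 0 -0.002 0;0 0 -0.001 0;0 0 0 0",
)

```text
t: 2.53
eef_pos: [0.5751, -0.3541, 0.0224]
tool_rot: [0.0, 0.997, -0.077, 0.0]
contact_force: [-0.6, 1.6, -0.1]
gripper_width: 0.849
```

Call:
drive_tool(
  increments="0 0 0 0;0 0 0 0;0 0 0 0",
  grip=0.7,
)

```text
t: 2.78
eef_pos: [0.5751, -0.3541, 0.0224]
tool_rot: [0.0, 0.997, -0.077, 0.0]
contact_force: [0.5, 0.0, -0.3]
gripper_width: 0.698
```

Call:
drive_tool(
  increments="0 0 -0.001 0;0 0 -0.001 0;0 0 0 0",
)

```text
t: 3.03
eef_pos: [0.5749, -0.354, 0.02]
tool_rot: [-0.0, 0.997, -0.077, -0.0]
contact_force: [0.1, 0.7, -0.5]
gripper_width: 0.697
```

Call:
drive_tool(
  increments="0 0 -0.001 0;0 0 -0.001 0;0 0 0 0",
)

```text
t: 3.28
eef_pos: [0.5749, -0.354, 0.018]
tool_rot: [-0.0, 0.997, -0.077, -0.0]
contact_force: [1.2, -1.5, 0.3]
gripper_width: 0.699
```

Call:
drive_tool(
  increments="0 0 0 0;0 0 0 0;0 0 0 0;0 0 0 0;0 0 0 0;0 0 0 0",
  grip=0.5,
  squeeze=25,
)

```text
t: 3.78
eef_pos: [0.5751, -0.3541, 0.0183]
tool_rot: [0.0, 0.997, -0.077, 0.0]
contact_force: [0.1, 0.5, -0.5]
gripper_width: 0.646
```

Call:
drive_tool(
  increments="0 0 0.005 0;0 0 0.01 0;0 0 0.02 0;0 0 0.03 0;0 0 0.02 0;0 0 0 0",
)

```text
t: 4.28
eef_pos: [0.578, -0.3559, 0.1095]
tool_rot: [0.002, 0.997, -0.077, 0.004]
contact_force: [1.0, -0.6, 0.1]
gripper_width: 0.647
```

```bash
python3 - <<'E'
from h import *
o=bot.get_obs();print(o['eef_pos'],o['contact_force'])
b=bot.read_camera("scene")
cv2.imwrite("pics/g2.png",cv2.resize(b[100:300,60:300],None,fx=3,fy=3)[:,:,::-1])
E
```

```text
[ 0.57797275 -0.35589521  0.10945971] [ 0.95982735 -0.5723236   0.07879799]
```

View pics/g2.png

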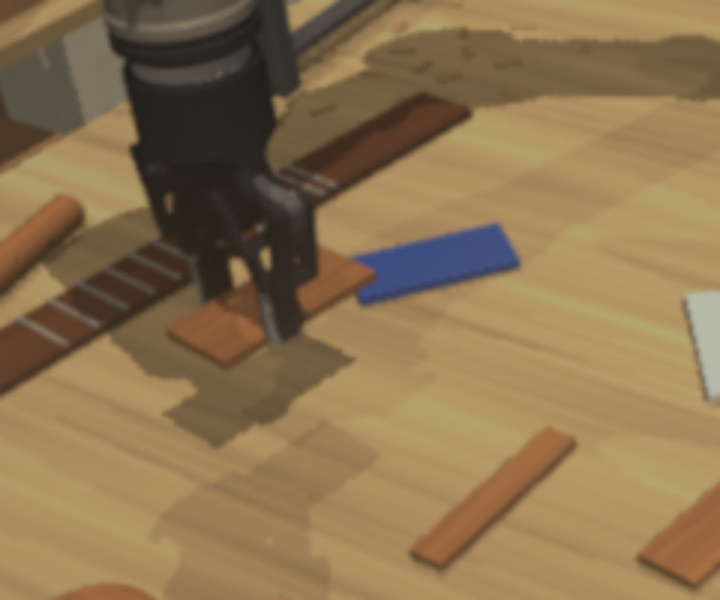

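Call:
drive_tool(
  increments="0.001 0.015 0 0.016;0.001 0.028 0 0.016;0.001 0.036 0 0.016;0.001 0.036 0 0.017;0.001 0.036 0 0.017;0.001 0.036 0 0.017;0.001 0.036 0 0.017;0.001 0.036 0 0.017;0.001 0.036 0 0.017;0.001 0.036 0 0.017;0.001 0.036 0 0.017;0.001 0.036 0 0.016",
)

```text
t: 5.33
eef_pos: [0.5851, 0.0517, 0.1021]
tool_rot: [-0.0, 1.0, 0.025, -0.001]
contact_force: [0.6, -0.4, -0.2]
gripper_width: 0.649
```

Call:
drive_tool(
  increments="0.001 0.036 0 0;0.001 0.03 -0.01 0;0 0.022 -0.02 0;0 0.014 -0.02 0;0 0.006 -0.01 0;0 0 0 0;0 0 0 0;0 0 0 0",
)

```text
t: 6.0
eef_pos: [0.5894, 0.1552, 0.0438]
tool_rot: [0.0, 1.0, 0.023, 0.0]
contact_force: [0.2, -0.2, -0.1]
gripper_width: 0.65
```

```bash
python3 - <<'E'
from h import *
o=bot.get_obs();print(o['eef_pos'],o['tool_rot'],o['contact_force'])
b=bot.read_camera("scene");a=bot.read_camera("top")
cv2.imwrite("pics/g3.png",cv2.resize(b[200:460,310:510],None,fx=2.3,fy=2.3)[:,:,::-1])
cv2.imwrite("pics/g3t.png",cv2.resize(a[90:290,120:320],None,fx=2.5,fy=2.5)[:,:,::-1])
E
```

```text
[0.58941216 0.15521516 0.04382999] [4.82437577e-04 9.99746258e-01 2.25201116e-02 1.79374449e-04] [ 0.24864653 -0.16232813 -0.05164971]
```

View pics/g3.png

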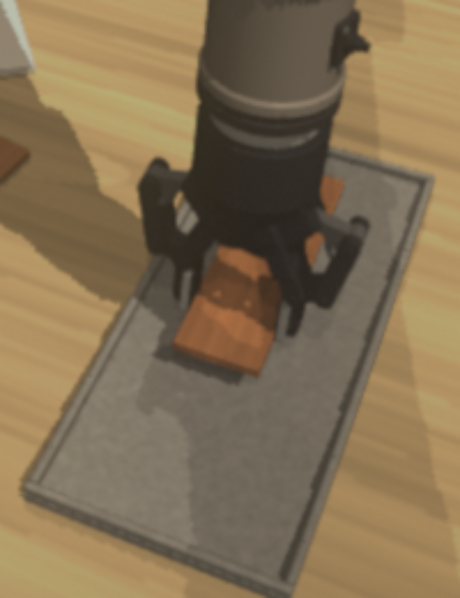

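View pics/g3t.png

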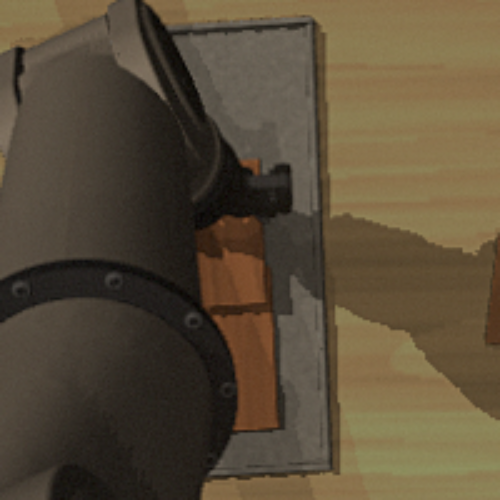

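```bash
python3 - <<'E'
from h import *
f=lambda x,y:(120+x/2.5,90+y/2.5)
print(ray("top",[f(240,302),f(270,302),f(260,160)],.0338))
print(ray("top",[f(240,431),f(280,430),f(275,313)],.014))
g=lambda x,y:(310+x/2.3,200+y/2.3)
print(ray("scene",[g(177,343),g(262,365)],.0338))
E
python3 - <<'E'
import cv2
a=cv2.imread('pics/g3t.png')[140:450,180:300]
cv2.imwrite('pics/g3z.png',cv2.resize(a,None,fx=1.9,fy=1.9))
E
```

```text
[[0.51811466 0.1426774 ]
 [0.51760942 0.11907264]
 [0.63104164 0.12709657]]
[[0.41818496 0.14683051]
 [0.41840412 0.11506265]
 [0.51143953 0.11879612]]
[[0.63432134 0.13342163]
 [0.62696146 0.18611497]]
```

View pics/g3z.png

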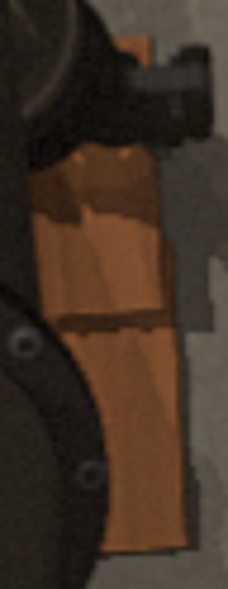

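Call:
drive_tool(
  increments="0.0015 0.001 -0.004 0;0 0 -0.004 0;0 0 -0.001 0;0 0 0 0;0 0 0 0",
)

```text
t: 6.52
eef_pos: [0.5905, 0.1578, 0.0342]
tool_rot: [0.0, 1.0, 0.023, -0.0]
contact_force: [-1.0, 0.7, -1.3]
gripper_width: 0.645
```

Call:
drive_tool(
  increments="0 0 -0.001 0;0 0 -0.001 0;0 0 -0.001 0;0 0 0 0",
)

```text
t: 6.85
eef_pos: [0.5907, 0.158, 0.0315]
tool_rot: [-0.0, 1.0, 0.023, 0.0]
contact_force: [-0.8, -0.3, 4.1]
gripper_width: 0.646
```

Call:
drive_tool(
  increments="0 0 0.002 0;0 -0.0015 0 0;0 0 -0.001 0;0 0 -0.001 0;0 0 -0.001 0;0 0 -0.001 0;0 0 0 0",
)

```text
t: 7.43
eef_pos: [0.5912, 0.1561, 0.0296]
tool_rot: [0.0, 1.0, 0.023, 0.0]
contact_force: [1.0, -0.7, 5.0]
gripper_width: 0.645
```

Pivoting at a low force, as planned. Continue down.

Call:
drive_tool(
  increments="0 0 -0.001 0;0 0 -0.0005 0;0 0 0 0;0 0 0 0",
)

```text
t: 7.77
eef_pos: [0.5914, 0.1561, 0.0284]
tool_rot: [0.0, 1.0, 0.023, 0.001]
contact_force: [0.5, -1.1, 4.5]
gripper_width: 0.648
```

```bash
python3 - <<'E'
from h import *
o=bot.get_obs();print(o['eef_pos'],o['contact_force'])
b=bot.read_camera("scene");a=bot.read_camera("top")
cv2.imwrite("pics/g4.png",cv2.resize(b[240:380,350:510],None,fx=4,fy=4,interpolation=cv2.INTER_CUBIC)[:,:,::-1])
E
```

```text
[0.59136514 0.15613386 0.0283501 ] [ 0.45084078 -1.08720902  4.51132668]
```

View pics/g4.png

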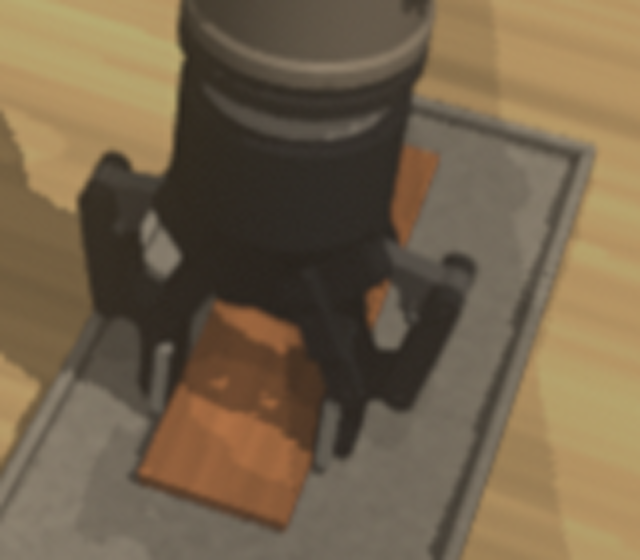

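Call:
drive_tool(
  increments="0 0 -0.0007 0;0 0 0 0;0 0 0 0",
)

```text
t: 8.12
eef_pos: [0.5914, 0.1561, 0.0278]
tool_rot: [0.0, 1.0, 0.023, 0.001]
contact_force: [1.6, -1.0, 7.3]
gripper_width: 0.644
```

Call:
drive_tool(
  increments="0 0 -0.0003 0;0 0 0 0",
)

```text
t: 8.28
eef_pos: [0.5915, 0.1561, 0.0277]
tool_rot: [0.0, 1.0, 0.023, 0.001]
contact_force: [-0.2, -1.9, 9.9]
gripper_width: 0.642
```

Call:
drive_tool(
  increments="0 0 0 0;0 0 0 0;0 0 0 0",
  grip=0.8,
)

```text
t: 8.53
eef_pos: [0.5902, 0.1565, 0.0264]
tool_rot: [0.0, 1.0, 0.023, -0.0]
contact_force: [0.7, 0.2, 0.1]
gripper_width: 0.801
```

Call:
drive_tool(
  increments="0 0 0.005 0;0 0 0.015 0;0 0 0.03 0;0 0 0.03 0;-0.005 -0.03 0.02 -0.015;-0.005 -0.036 0 -0.015;-0.005 -0.036 0 -0.02;-0.005 -0.036 0 -0.02;-0.005 -0.036 0 -0.02;-0.005 -0.02 0 -0.02;-0.005 -0.01 0 -0.02;0 0 0 -0.02",
)

```text
t: 9.53
eef_pos: [0.5543, -0.0503, 0.1269]
tool_rot: [0.001, 0.999, -0.054, -0.0]
contact_force: [0.1, 0.5, -0.7]
gripper_width: 0.802
```

```bash
python3 - <<'E'
from h import *
o=bot.get_obs();print(o['eef_pos'],o['tool_rot'],o['contact_force'])
b=bot.read_camera("scene");a=bot.read_camera("top")
cv2.imwrite("pics/g5.png",np.hstack([cv2.resize(b[240:440,320:510],(475,500)),cv2.resize(a[90:290,140:270],(325,500))])[:,:,::-1])
E
```

```text
[ 0.55434399 -0.0503137   0.12685528] [ 5.09646851e-04  9.98518398e-01 -5.44107445e-02 -4.69503947e-04] [ 0.06388842  0.46980294 -0.67339748]
```

View pics/g5.png

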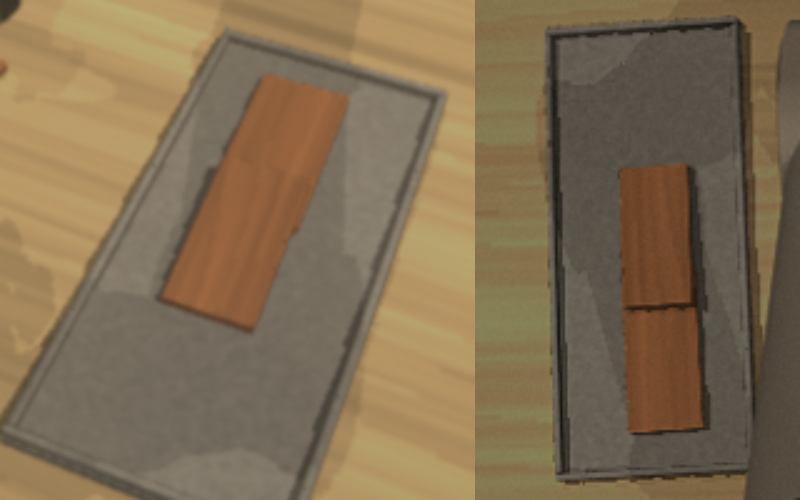

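The middle now lies shingled on the long (top-view seam at crop (658,306), far edge at y≈167). Next I measure the overlap.

```bash
cat > meas.py <<'E'
from h import *
a=cv2.cvtColor(cv2.imread("pics/g5.png"),cv2.COLOR_BGR2RGB)
E
python3 - <<'E'
from h import *
f=lambda x,y:(140+(x-475)/2.5-.3,90+y/2.5-.3)
# crop corners
print("far end top",ray("top",[f(619,169),f(688,165)],.014))
print("near end middle",ray("top",[f(625,306),f(693,303)],.0248))
print("long near",ray("top",[f(629,433),f(702,428)],.014))
print("long far-hidden expected end x: near+130")
im=cv2.imread("pics/g5.png")[:,475:]
E
```

```text
far end top [[0.63052036 0.18517466]
 [0.63237559 0.12912995]]
near end middle [[0.51747436 0.17698778]
 [0.51870137 0.12294165]]
long near [[0.41771472 0.1761024 ]
 [0.42062607 0.11802885]]
long far-hidden expected end x: near+130
```

Call:
drive_tool(
  increments="-0.005 -0.007 -0.015 -0.011;-0.005 -0.007 -0.02 -0.01;-0.005 -0.007 -0.02 -0.01;-0.004 -0.004 -0.016 0;0 0 -0.01 0;0 0 0 0;0 0 0 0",
  grip=0.65,
)

```text
t: 10.22
eef_pos: [0.5373, -0.0706, 0.0458]
tool_rot: [-0.0, 0.998, -0.066, -0.0]
contact_force: [1.1, -0.4, -0.3]
gripper_width: 0.647
```

```bash
python3 - <<'E'
from h import *
o=bot.get_obs();print(o['eef_pos'],o['tool_rot'],o['contact_force'])
b=bot.read_camera("scene");a=bot.read_camera("top")
cv2.imwrite("pics/g6.png",np.hstack([cv2.resize(b[200:340,220:360],(400,400)),cv2.resize(a[130:270,260:400],(400,400))])[:,:,::-1])
E
```

```text
[ 0.53731458 -0.07060723  0.04575048] [-4.53342344e-04  9.97840561e-01 -6.56811015e-02 -4.85891892e-05] [ 1.11252467 -0.44474219 -0.32257469]
```

View pics/g6.png

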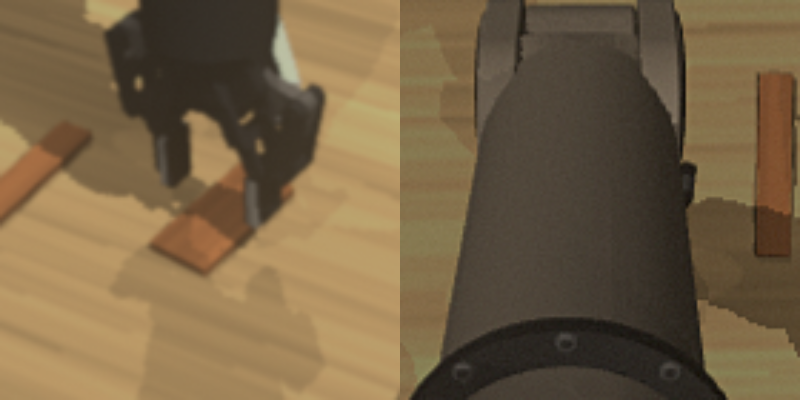

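Call:
drive_tool(
  increments="-0.001 -0.0035 0 -0.008;0 0 -0.01 0;0 0 -0.009 0;0 0 -0.004 0;0 0 0 0;0 0 0 0",
)

```text
t: 10.82
eef_pos: [0.5351, -0.076, 0.0222]
tool_rot: [0.0, 0.997, -0.071, -0.001]
contact_force: [0.3, -0.1, -0.0]
gripper_width: 0.648
```

Call:
drive_tool(
  increments="0 0 0 0;0 0 -0.001 0;0 0 -0.001 0;0 0 0 0",
  grip=0.55,
)

```text
t: 11.15
eef_pos: [0.5356, -0.0761, 0.0208]
tool_rot: [0.0, 0.997, -0.071, 0.0]
contact_force: [-0.2, 0.4, 0.0]
gripper_width: 0.55
```

Call:
drive_tool(
  increments="0 0 0 0;0 0 0 0;0 0 0 0;0 0 0 0;0 0 0 0",
  grip=0.35,
)

```text
t: 11.57
eef_pos: [0.5357, -0.0761, 0.021]
tool_rot: [0.0, 0.997, -0.071, 0.0]
contact_force: [-0.4, 0.6, 3.6]
gripper_width: 0.484
```

Call:
drive_tool(
  increments="0 0 0.005 0;0 0 0.01 0;0 0 0.02 0;0 0 0.03 0;0 0 0.01 0;0 0 0 0;0 0 0 0",
)

```text
t: 12.15
eef_pos: [0.5359, -0.0761, 0.0965]
tool_rot: [-0.0, 0.997, -0.071, 0.001]
contact_force: [0.5, -0.3, -0.3]
gripper_width: 0.482
```

```bash
python3 - <<'E'
from h import *
o=bot.get_obs();print(o['eef_pos'],o['tool_rot'],o['contact_force'])
b=bot.read_camera("scene")
cv2.imwrite("pics/g7.png",cv2.resize(b[150:320,200:380],None,fx=3,fy=3)[:,:,::-1])
E
```

```text
[ 0.53591644 -0.0761403   0.09651182] [-2.25474898e-05  9.97470226e-01 -7.10802108e-02  8.66487144e-04] [ 0.49322549 -0.27590987 -0.26148352]
```

View pics/g7.png

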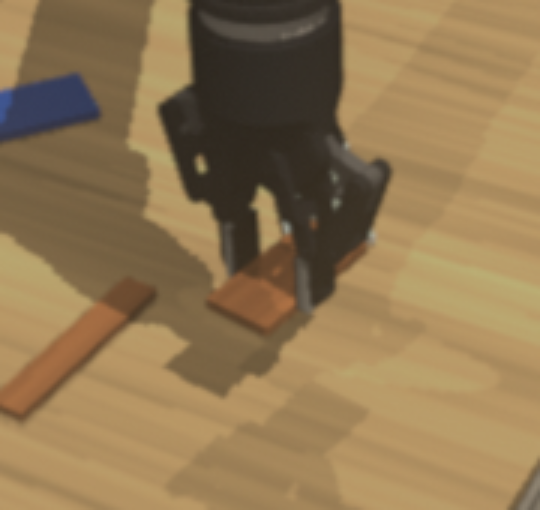

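Call:
drive_tool(
  increments="0.006 0.012 0 0.01;0.012 0.024 0 0.02;0.013 0.026 0 0.02;0.013 0.026 0 0.02;0.013 0.026 0 0.02;0.013 0.026 0 0.02;0.013 0.026 0 0.02;0.013 0.026 0 0.02;0.012 0.021 0 0.02;0.008 0.014 -0.01 0.017;0.003 0.007 -0.02 0;0 0 0 0",
)

```text
t: 13.2
eef_pos: [0.6519, 0.1618, 0.0608]
tool_rot: [-0.0, 1.0, 0.025, -0.003]
contact_force: [-1.3, -0.1, -1.1]
gripper_width: 0.483
```

Call:
drive_tool(
  increments="0 0 -0.01 0;0 0 -0.006 0;0 0 0 0;0 0 0 0",
)

```text
t: 13.53
eef_pos: [0.6543, 0.1569, 0.0496]
tool_rot: [0.0, 1.0, 0.022, -0.0]
contact_force: [0.5, 0.1, 0.1]
gripper_width: 0.482
```

```bash
python3 - <<'E'
from h import *
o=bot.get_obs();print(o['eef_pos'],o['tool_rot'],o['contact_force'])
b=bot.read_camera("scene");a=bot.read_camera("top")
cv2.imwrite("pics/g8.png",np.hstack([cv2.resize(b[240:440,320:510],(475,500)),cv2.resize(a[90:290,140:270],(325,500))])[:,:,::-1])
E
```

```text
[0.65431996 0.15687148 0.04959318] [ 3.37186103e-04  9.99762343e-01  2.17948431e-02 -3.57351938e-04] [0.5230829  0.05796139 0.13171462]
```

View pics/g8.png

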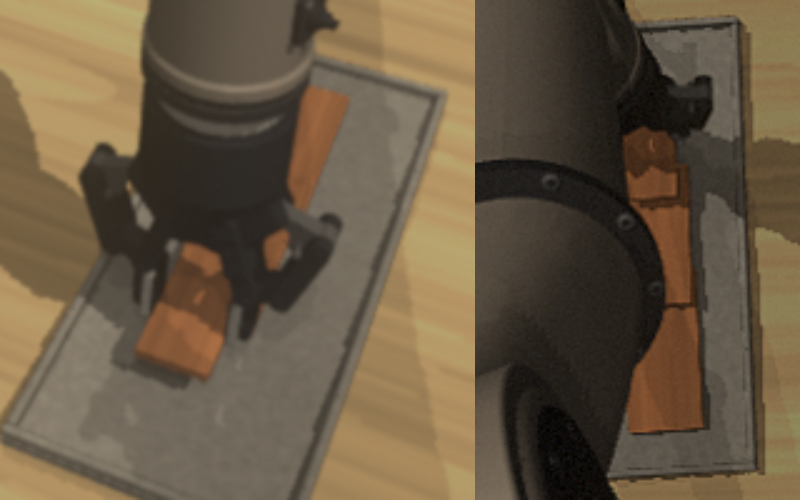

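```bash
python3 - <<'E'
from h import *
f=lambda x,y:(140+(x-475)/2.5-.3,90+y/2.5-.3)
print(ray("top",[f(655,199),f(679,198)],.0366))
E
```

```text
[[0.60023747 0.15082716]
 [0.60057238 0.13181659]]
```

Call:
drive_tool(
  increments="0.0015 0.001 -0.005 0;0 0 -0.005 0;0 0 -0.003 0;0 0 0 0;0 0 0 0",
)

```text
t: 14.05
eef_pos: [0.6563, 0.159, 0.0369]
tool_rot: [-0.0, 1.0, 0.022, 0.0]
contact_force: [0.3, 0.1, 0.9]
gripper_width: 0.484
```

Call:
drive_tool(
  increments="0 0 -0.001 0;0 0 -0.001 0;0 0 0 0;0 0 0 0",
)

```text
t: 14.38
eef_pos: [0.6565, 0.159, 0.0352]
tool_rot: [-0.0, 1.0, 0.022, 0.0]
contact_force: [0.8, 0.4, 5.4]
gripper_width: 0.481
```

Call:
drive_tool(
  increments="0 0 -0.001 0;0 0 -0.001 0;0 0 0 0;0 0 0 0",
)

```text
t: 14.72
eef_pos: [0.6567, 0.159, 0.033]
tool_rot: [-0.0, 1.0, 0.022, 0.001]
contact_force: [2.2, 1.2, 3.8]
gripper_width: 0.478
```

Call:
drive_tool(
  increments="0 0 -0.0006 0;0 0 0 0;0 0 0 0",
)

```text
t: 14.97
eef_pos: [0.6566, 0.159, 0.0324]
tool_rot: [-0.0, 1.0, 0.022, 0.001]
contact_force: [2.4, 0.6, 3.7]
gripper_width: 0.483
```

Call:
drive_tool(
  increments="0 0 -0.0005 0;0 0 0 0;0 0 0 0",
)

```text
t: 15.22
eef_pos: [0.6566, 0.159, 0.0323]
tool_rot: [-0.0, 1.0, 0.022, 0.001]
contact_force: [2.4, -0.2, 6.9]
gripper_width: 0.481
```

Call:
drive_tool(
  increments="0 0 -0.0004 0;0 0 0 0;0 0 0 0",
)

```text
t: 15.47
eef_pos: [0.6566, 0.159, 0.0321]
tool_rot: [-0.0, 1.0, 0.022, 0.001]
contact_force: [2.1, 0.2, 8.2]
gripper_width: 0.481
```

Call:
drive_tool(
  increments="0 0 0 0;0 0 0 0;0 0 0 0",
  grip=0.65,
)

```text
t: 15.72
eef_pos: [0.6545, 0.1585, 0.0301]
tool_rot: [0.0, 1.0, 0.022, -0.002]
contact_force: [0.3, 0.3, -0.1]
gripper_width: 0.649
```

Call:
drive_tool(
  increments="0 0 0.005 0;0 0 0.015 0;0 0 0.03 0;0 0 0.03 0;0 -0.03 0.02 0;0 -0.036 0 0;0 -0.036 0 0;0 -0.036 0 0;0 -0.036 0 0;0 -0.036 0 0;0 -0.02 0 0;0 0 0 0",
)

```text
t: 16.72
eef_pos: [0.6555, -0.0795, 0.1327]
tool_rot: [0.002, 1.0, 0.018, 0.0]
contact_force: [-0.3, -0.7, -0.4]
gripper_width: 0.647
```

```bash
python3 - <<'E'
from h import *
o=bot.get_obs();print(o['eef_pos'],o['tool_rot'],o['contact_force'])
b=bot.read_camera("scene");a=bot.read_camera("top")
cv2.imwrite("pics/g9.png",np.hstack([cv2.resize(b[240:440,320:510],(475,500),interpolation=2),cv2.resize(a[90:290,140:270],(325,500),interpolation=2)])[:,:,::-1])
E
```

```text
[ 0.65548355 -0.07946458  0.13269046] [2.20202051e-03 9.99838424e-01 1.78387895e-02 2.33808988e-04] [-0.30934374 -0.66353347 -0.3889697 ]
```

View pics/g9.png

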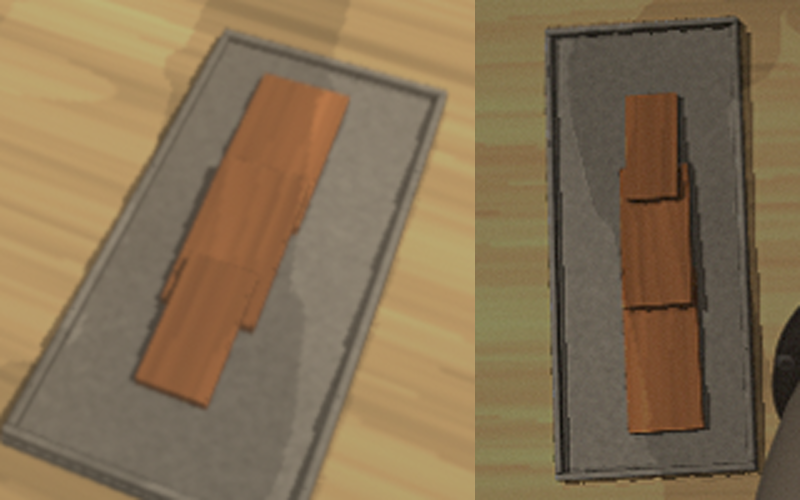

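```bash
python3 - <<'E'
from h import *
a=bot.read_camera("top")
h=cv2.cvtColor(a,cv2.COLOR_RGB2HSV);m=cv2.inRange(h,(5,125,50),(14,255,255))
# per-row left/right extents -> world with local surface height
def rows(r0,r1,zf,zn):
    P=[]
    for r in range(r0,r1+1):
        c=np.where(m[r,170:250]>0)[0]+170
        if len(c)<10: continue
        z=zf+(zn-zf)*(r-r0)/(r1-r0)
        w=ray("top",[(c.min()-.5,r),(c.max()+.5,r)],z);P.append([*w.mean(0),abs(w[0,1]-w[1,1])])
    P=np.array(P);k=np.polyfit(P[:,0],P[:,1],1)
    print(np.degrees(np.arctan(k[0])).round(2),"y at .6:",np.polyval(k,.6).round(4),"width",np.median(P[:,2]).round(4),"x",P[:,0].min().round(4),P[:,0].max().round(4))
rs=np.where(m[90:290,170:250].sum(1)>0)[0]+90;print(rs.min(),rs.max())
rows(rs.min()+1,154,.014,.023)   # short beyond the middle
rows(172,209,.0155,.023)  # middle
rows(215,rs.max()-1,.014,.014) # long
f=lambda x,y:(140+(x-475)/2.5-.3,90+y/2.5-.3)
print("short far",ray("top",[f(626,97),f(677,94)],.014).mean(0),"near",ray("top",[f(627,198),f(678,196)],.0257).mean(0))
print("mid near",ray("top",[f(625,305),f(693,303)],.0248).mean(0),"mid far corner",ray("top",[f(684,163)],.014))
E
```

```text
127 262
2.98 y at .6: 0.1551 width 0.0426 x 0.6344 0.6906
4.14 y at .6: 0.1565 width 0.0563 x 0.5234 0.5993
2.73 y at .6: 0.1553 width 0.06 x 0.421 0.5125
short far [0.69075886 0.15915087] near [0.60427999 0.15524014]
mid near [0.51848588 0.14996652] mid far corner [[0.63410266 0.1323768 ]]
```

Overlaps measure about 31 mm and 29 mm, with yaws of 2.7°, 4.1° and 3.0° and lateral scatter of about 1.5 mm. The robot is clear, so I'm handing in.

```bash
python3 - <<'E'
from station import bot
print(bot.hand_in())
E
```

```text
the job is handed in; nothing more can be done
None
```

The three laminations are laid out like shingles in the tray, and the job was handed in at about 17 s of the 64 s allowed. I gripped the middle and then the short one across its width. Each was lowered onto the piece before it and pivoted in a light grip until the far end pressed on the tray floor, at 8 to 10 N at most, then released.

| Check (top view) | Result |
|---|---|
| Middle over long | about 31 mm overlap |
| Short over middle | about 29 mm overlap |
| Row directions (long, middle, short) | about 2.7°, 4.1° and 3.0° |
| Sideways scatter | about 1.5 mm |
| Long lamination | had not moved (measured after the middle was laid) |

- **Angle of the middle one:** it lies about 1.4° off the long one by this measurement, which is within what the camera can resolve.
- **Far ends:** I judged that they rest on the floor from the force rise before release and from the final pictures, not from a direct height measurement.
- **Camera disagreement:** the two cameras differed by 2 to 4 mm in absolute position. I used distances within the top view, which the arm's own positions matched to about 1 to 2 mm.

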